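# Put the binding kit into its holders

### The arm

A 6-joint arm with a two-finger parallel gripper is mounted at the origin on a cart in front of the work surface, level with it; the furniture and walls round the work are solid. World frame = base frame: x ahead of the robot, y to its left, z up, the work surface at z = 0. Lengths are in m, angles in rad, forces in N, time in s.
With the tool pointing down it reaches from about 0.4 to 0.825 m from the base axis. Payload 7 kg.
Tool frame: the origin (TCP) lies at the very end of the fingers, on their centre line; the grasp point (between the pads) lies 19 mm behind it (arm.grip_point_offset is the distance from the TCP to the grasp point, in m); z points along the fingers, y is the line along which they close (so a half turn about z gives the same grasp; the last joint's range is limited). The gripper opens to 88 mm and grips with 3 to 60 N. Pads are 19 mm wide; open, the fingers measure 130 mm over their backs; the gripper's body (78 mm by 193 mm) begins 47 mm behind the grasp point.
Start: joints at [-0.851, 0.359, 0.012, 0, -1.224, -0.288], TCP at [0.282, -0.613, 0.227] pointing down, gripper open.
Joint ranges: [-3.07, 3.07], [-1.43, 2.12], [-1.02, 1.25], [-3.03, 1.67], [-3.05, -0], [-3.03, 3.03]. Speed limits (rad/s): [2.39, 2.39, 3.01, 3.14, 3.14, 3.14].

### API

Orientations are given as [roll, pitch, yaw] about the fixed x, y, z axes, in that order (R = Rz(yaw) Ry(pitch) Rx(roll)).
In Python, from station import arm, cams gives the robot as it stands.
- The arm moves only by the shell command python3 -m handwheel 'ROWS' [FORCE]. ROWS is JSON, a list that holds one entry, the list of rows, each a list of 7 numbers: the shift along the tool's x, y, z normalised to -1 to 1, where 1 is 0.08 m, then the turn, a rotation vector about the tool's x, y, z normalised to -1 to 1, where 1 is 0.5 rad, then the closure in counts, from 0 (fully open) to 255 (shut). In form: [[[x, y, z, wx, wy, wz, hand], ...]]. A call has 1 to 5 rows; each row is the pose to reach, as a shift and turn from the pose commanded when the call began, along the tool's axes at that moment; what a row does not reach only later rows make up. A row lasts 1/8 s, in which the tool goes at most 62.5 mm and 10.7 degrees, less where a joint would pass 70% of its speed; a pose out of reach is approached as far as the arm can. A call with a number of a shift or a turn outside -1 to 1 is refused whole. A call with a gripper value outside its range is refused whole. The fingers move at their own pace and stop on an object; FORCE is the grip in N (left out, the last holds). Time passes only in rows, so rows that repeat a pose let the fingers close. It gives the time, the measured TCP pose, the force, the opening and the grip force at its end, in the units of the state.
- arm.get_state(): the state, without advancing time (a new reading comes with each control period).
- cams.grab_frame(name): name is "scene" or "top" or "wrist"; returns the picture (420x560x3 uint8, blue, green, red); there is no depth.
- cams.camera_info(name): a dict with "camera_matrix" (3x3 intrinsics, pixels), "R" (3x3) and "t" (3): a world point X has camera coordinates R X + t; the wrist camera has in their place "hand_eye" (4x4, takes a point from camera to tool coordinates, whose origin is the TCP and whose axes are the flange's). Camera axes: x right, y down, z forward; pixel columns grow to the right and rows downward; lengths in m; the calibration is good to about 2 mm. The wrist camera is an equidistant fisheye: a pixel r from the principal point sees the ray r / f radians off the axis. A picture is of the moment at which its call begins: read the wrist's pose just before it. camera_info takes no time and is no camera call.
- arm.job_done(): hands the job in; it is judged then, once.
The state is a dict: "t": time; "q": joint angles; "qd": joint speeds; "joint_efforts": joint torques, N m; "eef_pos": TCP position; "ee_rot": TCP orientation; "force": force on the tool from outside, world axes, zero at the start; "moment": the same for the moment, N m; "width": finger opening in m; "gripper_force": force on a finger pad.
Only numpy, scipy, OpenCV 4.12 (cv2) and the standard library are available. Lean on these libraries where they do the work, as an engineer would, in place of code of your own. Each camera call takes 0.05 s, during which the arm holds its last target. There are 200 camera calls.

### The job

Put the bench kit away: stack the two flat brass rings between the two curved walls of the steel ring holder, the thick one with the small hole first, flat on the foot, and the thin one with the large hole flat on top of it, and stand the thread spool in the small wooden dish and the brass weight in the large wooden dish, each upright on the floor of its dish. Leave the loupe and the glue bottle where they stand.

Things in the scene. Friction and masses are not known exactly. Their poses are not given: they have to be found in the camera images.
- thick_ring: loose flat brass ring, outer diameter 40 mm, 14 mm thick, with a small hole of 12 mm; lies flat; origin at the centre of its underside, z up along its axis; about 0.12 kg
- thin_ring: loose flat brass ring, outer diameter 40 mm, 10 mm thick, with a large hole of 28 mm; lies flat; origin at the centre of its underside, z up along its axis; about 0.05 kg
- spool: loose wooden spool of pale thread, standing upright, 36 mm diameter, 46 mm high; origin at the centre of its underside, z up; about 0.03 kg
- weight: loose turned brass weight, standing upright: round body 46 mm in diameter, straight-sided to about 35 mm height, then a shoulder and a small knob, 67 mm high in all; origin at the centre of its underside, z up; about 0.55 kg
- ring_tube: ring holder: dark steel slotted tube, 42 mm high, fixed to the table on a round foot 72 mm wide, 6 mm thick, its top the floor; two wide slots down to the foot (at +y and -y) leave two curved walls (62 degrees of arc, 3 mm thick) at +x and -x, 48 mm apart, leaning out to 54 mm over the top 8 mm; fingers closing along y pass through the slots beside a ring; origin centre of underside, z up
- small_dish: smaller of two round wooden dishes, fixed to the table, 14 mm high, 65 mm across the rim; inner floor 45 mm in diameter, 4 mm above the table, mouth about 53 mm; origin at the centre of its underside, z up
- large_dish: larger of two round wooden dishes, fixed to the table, 14 mm high, 78 mm across the rim; inner floor 58 mm in diameter, 4 mm above the table, mouth about 66 mm; origin at the centre of its underside, z up
- stand_loupe: bystander: loose black cylindrical stand loupe, 40 mm diameter, 37 mm high, upright; origin at the centre of its underside; to be left alone
- glue: bystander: loose white glue bottle with an orange tip, 47 mm diameter, 135 mm high, upright, at the left; origin at the centre of its underside; to be left alone

How it is judged:
At the end, for the whole second after the job is handed in: Thick ring flat on the holder floor, thin ring flat on it (9 mm off axis, 3 mm in height); spool on the small dish floor (8 mm off centre), weight on the large one (9 mm), 3 mm in height, 7 degrees of upright; all released, at rest; loupe and glue bottle upright, within 30 mm (horizontal distance between each of thick_ring, thin_ring and ring_tube below 0.009 m and z of thick_ring in the frame of ring_tube between 0.0035 and 0.009 m and angle between the z axis of each of thick_ring, thin_ring and the z axis of ring_tube, either way round below 0.12 rad and linear speed of each of thick_ring, thin_ring, spool, weight below 0.02 m/s and z of thin_ring in the frame of ring_tube between 0.0175 and 0.023 m and horizontal distance between spool and small_dish below 0.008 m and z of spool in the frame of small_dish between 0.0015 and 0.007 m and angle between each of spool, weight's own z axis and vertical below 0.12 rad and horizontal distance between weight and large_dish below 0.009 m and z of weight in the frame of large_dish between 0.0015 and 0.007 m and angle between each of stand_loupe, glue's own z axis and vertical below 0.15 rad and distance of each of stand_loupe, glue from where it was at the start of the episode below 0.03 m); the robot touches nothing.
It fails at once if the loupe is pushed away (more than 30 mm) or lifted (distance of stand_loupe from where it was at the start of the episode above 0.03 m).
It fails at once if the glue bottle is pushed away (more than 30 mm) or knocked over (distance of glue from where it was at the start of the episode above 0.03 m or angle between glue's own z axis and vertical above 0.5 rad).
It also fails if it takes over 104 s, if anything falls off the work surface, if the arm or the gripper's body presses on something with over 40 N, if the wrist force passes 120 N, or if a joint passes its speed limit or range.

## Working session

There is one attempt and no reset: what is moved stays moved. The work goes in short steps, Python scripts to look and compute and a shell command to move; the robot and the scene stay as the last step left them, time stands still between calls to the robot, and variables do not carry over. Pictures are saved under pics/ and viewed, at most 14 in all, crops included, and the job is handed in when it is done.

```bash
ls; mkdir -p pics
python3 - <<'E'
from station import arm,cams
import cv2,numpy as np
s=arm.get_state();print(s)
for n in["top","scene"]:
    cv2.imwrite(f"pics/{n}0.png",cams.grab_frame(n))
for n in["top","scene","wrist"]:
    print(n,{k:np.round(v,4).tolist() for k,v in cams.camera_info(n).items() if not isinstance(v,str)})
E
```

```text
pics
{'t': 0.0, 'q': array([-8.50933963e-01,  3.59383715e-01,  1.10680301e-02, -3.59401991e-04,
       -1.22412485e+00, -2.88079375e-01]), 'qd': array([-0.00132971,  0.00098176,  0.00034111, -0.0008295 ,  0.00048171,
        0.00124595]), 'joint_efforts': array([ 2.57802158e-04, -5.82718098e+01,  2.93056977e+01,  6.99683100e+00,
        6.87731575e-03, -1.87558030e-04]), 'eef_pos': array([ 0.2822371 , -0.6126146 ,  0.22562708]), 'ee_rot': array([ 3.13992020e+00, -1.43245079e-04, -2.70993194e+00]), 'force': array([ 0.47632551, -0.10134904, -0.02836932]), 'moment': array([-0.00300486,  0.00108165, -0.00840381]), 'gripper_force': 0.0, 'width': 0.08765469347218739}
top {'camera_matrix': [[400.9812, 0.0, 277.2127], [0.0, 400.9812, 212.4085], [0.0, 0.0, 1.0]], 'R': [[-0.0116, -0.9998, -0.0153], [-0.9851, 0.0141, -0.1713], [0.1715, 0.0131, -0.9851]], 't': [0.1052, 0.5206, 0.8457]}
scene {'camera_matrix': [[417.8639, 0.0, 284.0055], [0.0, 417.8639, 209.2769], [0.0, 0.0, 1.0]], 'R': [[0.8374, -0.5466, 0.0022], [-0.3288, -0.5069, -0.7968], [0.4366, 0.6666, -0.6042]], 't': [-0.3982, 0.2499, 0.7206]}
wrist {'camera_matrix': [[325.1923, 0.0, 280.9372], [0.0, 325.1923, 206.4321], [0.0, 0.0, 1.0]], 'hand_eye': [[-0.0004, -0.9662, -0.2577, 0.0695], [1.0, -0.0005, 0.0005, 0.0008], [-0.0006, -0.2577, 0.9662, -0.1577], [0.0, 0.0, 0.0, 1.0]]}
```

View pics/top0.png

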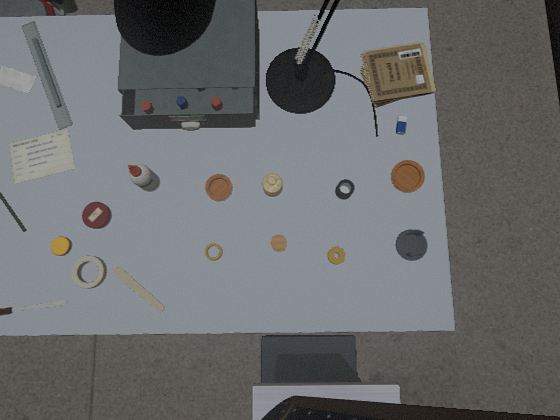

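View pics/scene0.png

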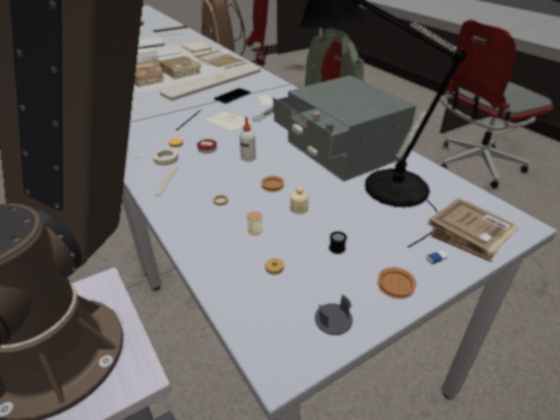

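Top view: glue (140,175), small dish (218,187), weight (272,184), loupe (345,189), large dish (407,176), thin ring (214,252), spool (279,243), thick ring (336,256), holder (411,244). The scene view agrees; two dark walls stand on the holder's foot, and their direction needs a closer look.

```bash
cat > h.py <<'E'
from station import arm,cams
import cv2,numpy as np
from scipy.spatial.transform import Rotation as Rn
C={n:cams.camera_info(n) for n in("top","scene","wrist")}
def ray(n,px,s=None):
    K=np.array(C[n]["camera_matrix"]);u=(np.array(px,float)-K[:2,2])/K[0,0]
    if n=="wrist":
        r=np.hypot(*u);d=np.r_[u*(np.sin(r)/r if r>1e-9 else 1),np.cos(r)]
        H=np.array(C[n]["hand_eye"]);R=Rn.from_euler("xyz",s["ee_rot"]).as_matrix()
        return s["eef_pos"]+R@H[:3,3],R@H[:3,:3]@d
    R=np.array(C[n]["R"]);return -R.T@np.array(C[n]["t"]),R.T@np.r_[u,1]
def at(n,px,z,s=None):
    o,d=ray(n,px,s);return (o+d*(z-o[2])/d[2])[:2]
def blob(im,seed,win,thr=25):
    x,y=seed;sub=im[max(0,y-win):y+win,max(0,x-win):x+win]
    lab=cv2.cvtColor(sub,cv2.COLOR_BGR2LAB).astype(float)
    bg=np.median(lab.reshape(-1,3),0)
    m=(np.linalg.norm(lab-bg,axis=2)>thr).astype(np.uint8)
    cs,_=cv2.findContours(m,cv2.RETR_EXTERNAL,cv2.CHAIN_APPROX_NONE)
    c=max(cs,key=cv2.contourArea);h=cv2.convexHull(c)
    (cx,cy),ax,an=cv2.fitEllipse(h) if len(h)>5 else cv2.minAreaRect(h)
    o=np.array([max(0,x-win),max(0,y-win)])
    return np.array([cx,cy])+o,ax
def move(target,yaw):
    """shift in tool units of 80mm and wz units of 0.5rad from the present pose"""
    s=arm.get_state();R=Rn.from_euler("xyz",s["ee_rot"]).as_matrix()
    d=R.T@(np.array(target)-s["eef_pos"])/.08
    Rt=Rn.from_euler("xyz",[np.pi,0,yaw]).as_matrix()
    return np.round(d,3),np.round(Rn.from_matrix(R.T@Rt).as_rotvec()/.5,3)
E
python3 - <<'E'
from h import *
im=cv2.imread("pics/top0.png")
for n,p,z in[("glue",(140,175),.06),("small_dish",(218,187),.014),("weight",(272,184),.03),("loupe",(345,189),.02),("large_dish",(407,176),.014),("thin",(214,252),.01),("spool",(279,243),.04),("thick",(336,256),.014),("holder",(411,244),.006)]:
    c,ax=blob(im,p,24);print(n,c.round(1),np.round(ax,1),at("top",c,z).round(4))
E
```

```text
glue [143.9 177.3] [22.  34.2] [0.6033 0.3949]
small_dish [218.6 187.3] [26.8 27.6] [0.5888 0.2351]
weight [272.6 187.9] [16.3 19.6] [0.5817 0.1085]
loupe [344.5 189. ] [18.1 21.3] [ 0.579  -0.0569]
large_dish [407.3 175.9] [32.6 33.6] [ 0.6094 -0.2051]
thin [213.3 251.5] [17.1 17.8] [0.4398 0.2457]
spool [278.4 242.7] [15.3 17.5] [0.455  0.0966]
thick [335.8 255.1] [17.2 18.2] [ 0.4278 -0.0321]
holder [411.4 244.2] [32.1 32.5] [ 0.451  -0.2062]
```

Run:
```python
from h import *
print(move([.45,-.13,.16],np.pi))
```

```text
(array([-4.428,  4.602,  0.828]), array([ 0.003, -0.001,  0.863]))
```

```bash
python3 -m handwheel '[[[-1,1,0.2,0,0,0,0],[-1,1,0.2,0,0,0,0]]]' 15; python3 -m handwheel '[[[-1,1,0.2,0,0,0,0],[-1,1,0.2,0,0,0,0]]]';python3 -m handwheel '[[[-1,1,0.2,0,0,0,0],[-1,1,0.2,0,0,0,0]]]';python3 -m handwheel '[[[-1,1,0.2,0,0,0,0],[-1,1,0.2,0,0,0,0]]]';python3 -m handwheel '[[[-0.43,0.6,0,0,0,0.3,0],[-0.43,0.6,0,0,0,0.6,0],[-0.43,0.6,0,0,0,0.86,0],[-0.43,0.6,0,0,0,0.86,0],[-0.43,0.6,0,0,0,0.86,0]]]'
python3 - <<'E'
from h import *
s=arm.get_state();print(s["eef_pos"],s["ee_rot"],s["t"])
cv2.imwrite("pics/w1.png",cams.grab_frame("wrist"))
E
```

```text
t: 0.35
eef_pos: [0.3215, -0.5054, 0.2094]
ee_rot: [3.14, -0.0, -2.711]
force: [1.6, 0.5, 1.0]
width: 0.0876
gripper_force: 0.0
t: 0.6
eef_pos: [0.361, -0.3987, 0.194]
ee_rot: [3.141, -0.0, -2.71]
force: [0.7, 0.1, -0.6]
width: 0.0876
gripper_force: 0.0
t: 0.85
eef_pos: [0.4002, -0.2926, 0.1782]
ee_rot: [3.141, 0.0, -2.71]
force: [1.1, -0.8, 0.5]
width: 0.0874
gripper_force: 0.0
t: 1.1
eef_pos: [0.4394, -0.1864, 0.1623]
ee_rot: [3.142, 0.0, -2.709]
force: [0.6, -1.1, 0.2]
width: 0.0878
gripper_force: 0.0
t: 1.72
eef_pos: [0.4502, -0.1306, 0.1625]
ee_rot: [3.142, -0.0, -3.137]
force: [-0.7, 0.1, 0.1]
width: 0.0875
gripper_force: 0.0
[ 0.45016109 -0.13062939  0.16245992] [ 3.14156994e+00 -2.33075544e-04 -3.13729334e+00] 1.725
```

View pics/w1.png

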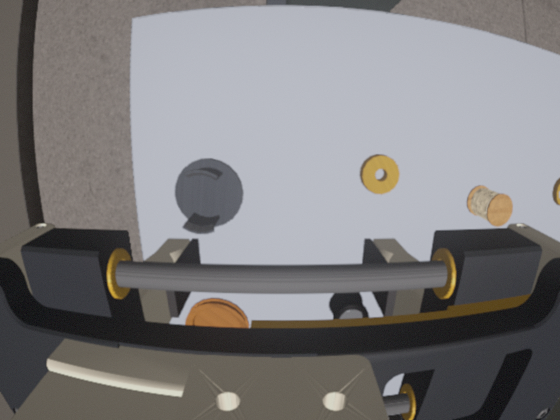

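Wrist view: holder foot around (209,193) with walls at about (205,172) and (203,222); thick ring at (380,174), large dish (217,315), spool (490,205). I zoom on the holder for the wall direction.

Run:
```python
from h import *
im=cv2.imread("pics/w1.png");s={"eef_pos":np.array([.45016,-.13063,.16246]),"ee_rot":[3.14157,-.00023,-3.13729]}
for n,p,w,z in[("holder",(209,193),46,.006),("thick",(380,174),35,.014)]:
    c,ax=blob(im,p,w);print(n,c,ax,at("wrist",c,z,s))
c=cv2.resize(im[145:245,160:260],None,fx=6,fy=6,interpolation=cv2.INTER_CUBIC)
cv2.imwrite("pics/w1c.png",cv2.convertScaleAbs(c,alpha=2.2))
```

```text
holder [207.14593124 195.45678329] (68.44465637207031, 76.95875549316406) [ 0.4528961  -0.20432234]
thick [378.85319138 173.49671936] (39.27653121948242, 40.149723052978516) [ 0.42812161 -0.03391422]
```

View pics/w1c.png

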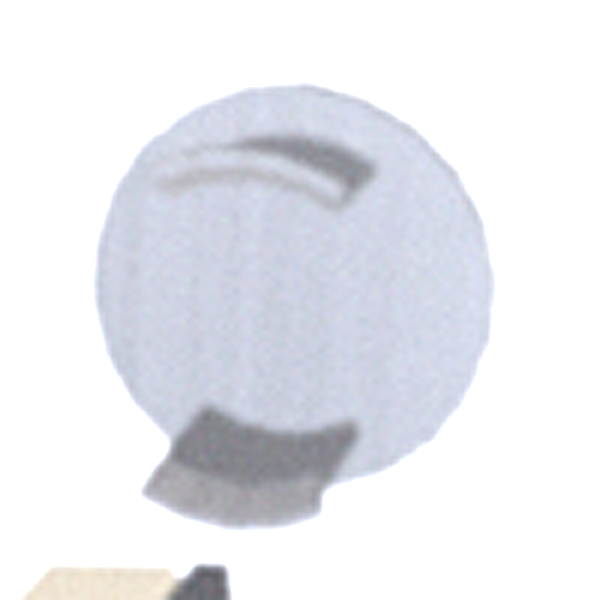

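Crop: foot circle centre at about (294,282); the near-bottom wall has its floor corners at (207,405), (357,430) and its rim corners at (145,490), (318,515); the top wall has rim corners at (155,190), (340,210).

Run:
```python
from h import *
s={"eef_pos":np.array([.45016,-.13063,.16246]),"ee_rot":[3.14157,-.00023,-3.13729]}
f=lambda p,z:at("wrist",np.array(p)/6+[160,145],z,s)
c=f((294.5,282),.006);print(c)
for p,z in[((207,405),.006),((357,430),.006),((145,490),.042),((318,515),.042),((155,190),.042),((340,210),.042)]:
    v=f(p,z)-c;print(p,v*1000,np.hypot(*v)*1000,np.degrees(np.arctan2(v[1],v[0])))
for P in [c, *[f(p,.042) for p in((145,490),(318,515),(155,190),(340,210))]]: print(P)
```

```text
[ 0.44933227 -0.20213162]
(207, 405) [ 21.53715324 -16.67821134] 27.23989175826977 -37.753934236974196
(357, 430) [25.78505611  9.59488475] 27.51237779715469 20.410751908015857
(145, 490) [ 24.95609073 -17.64404484] 30.56335686409942 -35.2604465021412
(318, 515) [28.58843278  9.89481459] 30.25236924075944 19.091377656048905
(155, 190) [-21.98771401 -12.68103669] 25.382439972110987 -150.02653927674868
(340, 210) [-18.69421981  15.58965451] 24.34155257978972 140.17428850448206
[ 0.44933227 -0.20213162]
[ 0.47428836 -0.21977567]
[ 0.4779207  -0.19223681]
[ 0.42734455 -0.21481266]
[ 0.43063805 -0.18654197]
```

Run:
```python
from h import *
print(move([.428,-.033,.06],3.02))
```

```text
(array([0.272, 1.223, 1.281]), array([-0.   , -0.001,  0.25 ]))
```

```bash
python3 -m handwheel '[[[0.27,1,0.9,0,0,0.25,0],[0.27,1,0.9,0,0,0.25,0],[0.27,1,0.9,0,0,0.25,0]]]'
python3 - <<'E'
from h import *
print(move([.428,-.033,.004],3.02))
E
```

```text
t: 2.15
eef_pos: [0.4265, -0.0499, 0.0888]
ee_rot: [-3.14, -0.004, 3.022]
force: [-0.1, -0.6, 0.3]
width: 0.0874
gripper_force: 0.0
(array([0.003, 0.213, 1.06 ]), array([-0.003, -0.007,  0.003]))
```

```bash
python3 -m handwheel '[[[0,0.21,0.3,0,0,0,0],[0,0.21,0.7,0,0,0,0],[0,0.21,0.98,0,0,0,0],[0,0.21,0.98,0,0,0,0]]]';python3 -m handwheel '[[[0,0,0.06,0,0,0,0],[0,0,0.06,0,0,0,255],[0,0,0.06,0,0,0,255],[0,0,0.06,0,0,0,255],[0,0,0.06,0,0,0,255]]]' 20;python3 -m handwheel '[[[0,0,0,0,0,0,255],[0,0,0,0,0,0,255],[0,0,0,0,0,0,255],[0,0,0,0,0,0,255]]]'
```

```text
t: 2.65
eef_pos: [0.4302, -0.0347, 0.0114]
ee_rot: [-3.14, -0.002, 3.019]
force: [-0.2, 0.3, 0.2]
width: 0.0875
gripper_force: 0.0
t: 3.28
eef_pos: [0.4308, -0.0338, 0.0076]
ee_rot: [3.141, 0.0, 3.019]
force: [0.2, -0.1, -0.2]
width: 0.0533
gripper_force: 0.0
t: 3.78
eef_pos: [0.4308, -0.0338, 0.0074]
ee_rot: [3.142, 0.0, 3.018]
force: [-0.4, 1.8, 3.1]
width: 0.0386
gripper_force: 20.0
```

```bash
python3 -m handwheel '[[[0,0,-1,0,0,0,255],[0,0,-1,0,0,0,255],[0,0,-1,0,0,0,255]]]'; python3 -m handwheel '[[[0,-1,0,0,0,0,255],[0,-1,0,0,0,0,255],[0,-1,0,0,0,0,255]]]'
python3 - <<'E'
from h import *
s=arm.get_state()
cv2.imwrite("pics/w2.png",cams.grab_frame("wrist"))
print(s["eef_pos"],s["width"],move([.453,-.203,.085],3.02))
E
```

```text
t: 4.15
eef_pos: [0.4313, -0.0336, 0.0884]
ee_rot: [3.14, 0.002, 3.018]
force: [-0.7, 0.5, -2.0]
width: 0.0387
gripper_force: 20.0
t: 4.53
eef_pos: [0.4194, -0.1143, 0.0859]
ee_rot: [-3.141, -0.003, 3.016]
force: [-0.6, 0.6, -1.0]
width: 0.0384
gripper_force: 20.0
[ 0.41937138 -0.11428263  0.08591563] 0.038391945558001406 (array([-0.551, -1.056,  0.014]), array([-0.001, -0.004, -0.007]))
```

View pics/w2.png

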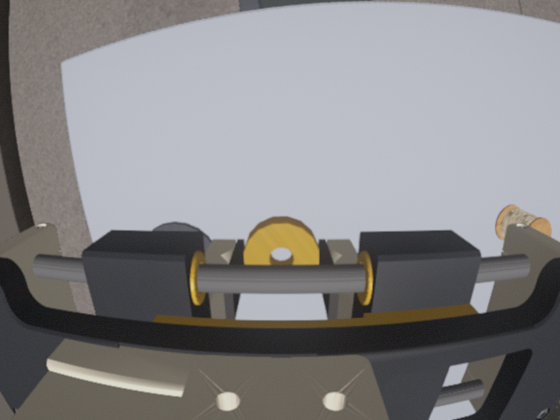

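Ring held flat between the fingers, its hole at about (282,255), near edge at row 217.

Run:
```python
from h import *
s=arm.get_state();R=Rn.from_euler("xyz",s["ee_rot"]).as_matrix()
for p in[(282,255),(282,217)]:
    w=np.r_[at("wrist",p,s["eef_pos"][2]+.0066,s),s["eef_pos"][2]+.0066]; print(R.T@(w-s["eef_pos"]))
```

```text
[ 0.0042042   0.00111031 -0.0065914 ]
[ 0.0242576   0.00109717 -0.00654789]
```

```bash
python3 -m handwheel '[[[-0.58,-1,0,0,0,0,255],[-0.58,-1,0,0,0,0,255],[-0.58,-1,0,0,0,0,255],[-0.58,-1,0,0,0,0,255]]]'
python3 - <<'E'
from h import *
print(move([.455,-.2035,.0145],3.02))
E
```

```text
t: 5.08
eef_pos: [0.4565, -0.1976, 0.0866]
ee_rot: [3.141, -0.002, 3.018]
force: [0.2, 0.1, -1.5]
width: 0.0384
gripper_force: 20.0
(array([ 0.008, -0.075,  0.901]), array([ 0.   , -0.003, -0.003]))
```

```bash
python3 -m handwheel '[[[0.01,-0.08,0,0,0,0,255],[0.01,-0.08,0.2,0,0,0,255],[0.01,-0.08,0.4,0,0,0,255],[0.01,-0.08,0.5,0,0,0,255]]]'; python3 -m handwheel '[[[0,0,0.1,0,0,0,255],[0,0,0.2,0,0,0,255],[0,0,0.3,0,0,0,255],[0,0,0.37,0,0,0,255],[0,0,0.38,0,0,0,255]]]'
python3 - <<'E'
from h import *
print(move([.455,-.2035,.0145],3.02))
E
```

```text
t: 5.58
eef_pos: [0.4549, -0.2042, 0.0468]
ee_rot: [-3.142, -0.001, 3.019]
force: [-0.5, 0.4, -2.0]
width: 0.0387
gripper_force: 20.0
t: 6.2
eef_pos: [0.4552, -0.2046, 0.0165]
ee_rot: [-3.142, -0.001, 3.018]
force: [0.2, 0.1, -1.4]
width: 0.0384
gripper_force: 20.0
(array([0.004, 0.014, 0.025]), array([-0.   , -0.002, -0.003]))
```

```bash
python3 -m handwheel '[[[0,0,0.035,0,0,0,255],[0,0,0.035,0,0,0,255],[0,0,0.035,0,0,0,100],[0,0,0.035,0,0,0,100],[0,0,0.035,0,0,0,100]]]'; python3 -m handwheel '[[[0,0,-0.5,0,0,0,60],[0,0,-1,0,0,0,0],[0,0,-1,0,0,0,0],[0,0,-1,0,0,0,0]]]';  python3 - <<'E'
from h import *
print(move([.44,.1,.12],3.1416))
E
```

```text
t: 6.82
eef_pos: [0.4556, -0.2046, 0.0144]
ee_rot: [3.142, 0.0, 3.018]
force: [-0.8, -0.4, 0.3]
width: 0.0527
gripper_force: 0.0
t: 7.32
eef_pos: [0.4552, -0.2045, 0.094]
ee_rot: [3.141, 0.0, 3.018]
force: [-0.1, -0.7, 0.3]
width: 0.0854
gripper_force: 0.0
(array([ 0.657,  3.754, -0.324]), array([ 0.001,  0.001, -0.247]))
```

```bash
python3 -m handwheel '[[[0.17,1,-0.2,0,0,0,0],[0.17,1,-0.2,0,0,0,0]]]';python3 -m handwheel '[[[0.17,1,-0.2,0,0,0,0],[0.17,1,-0.2,0,0,0,0]]]';python3 -m handwheel '[[[0.17,1,-0.2,0,0,0,0],[0.17,1,-0.2,0,0,0,0]]]';python3 -m handwheel '[[[0.17,1,-0.2,0,0,0,0],[0.17,1,-0.2,0,0,0,0],[0.17,1,-0.2,0,0,0,0]]]'
python3 - <<'E'
from h import *
s=arm.get_state()
cv2.imwrite("pics/w3.png",cams.grab_frame("wrist"));print(s["eef_pos"].tolist(),s["ee_rot"].tolist())
E
```

```text
t: 7.58
eef_pos: [0.4509, -0.1221, 0.1095]
ee_rot: [-3.141, -0.001, 3.019]
force: [0.8, 0.9, 0.5]
width: 0.0875
gripper_force: 0.0
t: 7.82
eef_pos: [0.4476, -0.0404, 0.1257]
ee_rot: [-3.141, -0.001, 3.02]
force: [0.0, -0.2, 0.6]
width: 0.0881
gripper_force: 0.0
t: 8.07
eef_pos: [0.4441, 0.0408, 0.1418]
ee_rot: [-3.141, -0.001, 3.021]
force: [0.6, 0.6, -0.2]
width: 0.0876
gripper_force: 0.0
t: 8.45
eef_pos: [0.4404, 0.1207, 0.1573]
ee_rot: [-3.141, -0.001, 3.021]
force: [0.1, -0.0, -1.1]
width: 0.0875
gripper_force: 0.0
[0.440355860992616, 0.12073701985914156, 0.1572729404962797] [-3.140611352734422, -0.0011519866163174353, 3.020808318706848]
```

View pics/w3.png

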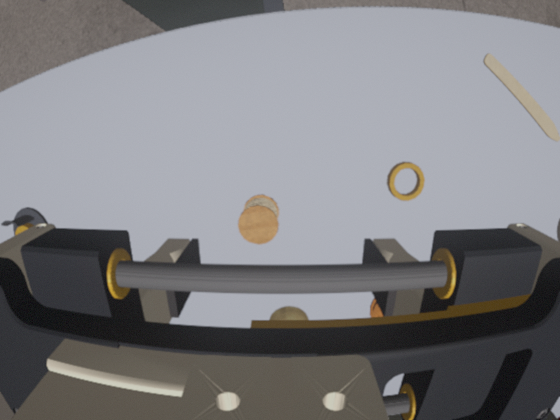

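Thin ring at (407,181); the spool's top disc at (258,225).

Run:
```python
from h import *
im=cv2.imread("pics/w3.png");s={"eef_pos":np.array([.44036,.12074,.15727]),"ee_rot":[-3.1406,-.00115,3.02081]}
c,ax=blob(im,(407,181),32);print(c,ax,at("wrist",c,.007,s))
print("spool",at("wrist",(258.5,225),.046,s))
t=at("wrist",c,.007,s); print(move([*t,.06],3.02))
```

```text
[405.06742859 180.58877754] (37.39670944213867, 38.67209243774414) [0.44067921 0.24750884]
spool [0.45635983 0.09959118]
(array([0.185, 1.588, 1.211]), array([-0.003, -0.003, -0.   ]))
```

```bash
python3 -m handwheel '[[[0.09,0.8,0.6,0,0,0,0],[0.09,0.8,0.6,0,0,0,0],[0.09,0.8,0.6,0,0,0,0]]]';python3 -m handwheel '[[[0.09,0.8,0.6,0,0,0,0],[0.09,0.8,0.6,0,0,0,0],[0.09,0.8,0.6,0,0,0,0],[0.09,0.8,0.6,0,0,0,0]]]'
python3 - <<'E'
from h import *
print(move([.4405,.248,.003],3.02))
E
```

```text
t: 8.88
eef_pos: [0.4409, 0.1832, 0.1087]
ee_rot: [-3.139, -0.002, 3.019]
force: [-0.4, -0.3, 0.6]
width: 0.0875
gripper_force: 0.0
t: 9.38
eef_pos: [0.4425, 0.2476, 0.0629]
ee_rot: [3.141, 0.0, 3.018]
force: [0.8, 0.1, 0.8]
width: 0.0876
gripper_force: 0.0
(array([0.025, 0.002, 0.749]), array([ 0.001,  0.001, -0.004]))
```

```bash
python3 -m handwheel '[[[0.025,0,0.3,0,0,0,0],[0.025,0,0.6,0,0,0,40],[0.025,0,0.74,0,0,0,60],[0.025,0,0.75,0,0,0,60],[0.025,0,0.75,0,0,0,60]]]' 12;python3 -m handwheel '[[[0,0,0.01,0,0,0,255],[0,0,0.01,0,0,0,255],[0,0,0.01,0,0,0,255],[0,0,0.01,0,0,0,255]]]'; python3 -m handwheel '[[[0,0,-0.5,0,0,0,255],[0,0,-1,0,0,0,255],[0,0,-1,0,0,0,255]]]'
python3 - <<'E'
from h import *
s=arm.get_state()
cv2.imwrite("pics/w4.png",cams.grab_frame("wrist"))
im=cv2.imread("pics/w4.png")[190:330,180:390]
cv2.imwrite("pics/w4c.png",cv2.resize(im,None,fx=3,fy=3))
print(move([.455,-.2035,.085],3.02))
E
```

```text
t: 10.0
eef_pos: [0.4408, 0.2489, 0.003]
ee_rot: [3.141, 0.001, 3.018]
force: [-0.2, -0.8, 0.6]
width: 0.0675
gripper_force: 0.0
t: 10.5
eef_pos: [0.4403, 0.2488, 0.0015]
ee_rot: [3.141, 0.0, 3.019]
force: [-1.1, 0.3, 2.3]
width: 0.0389
gripper_force: 12.0
t: 10.88
eef_pos: [0.4417, 0.2503, 0.0843]
ee_rot: [3.137, 0.003, 3.019]
force: [1.0, 0.4, 0.1]
width: 0.0389
gripper_force: 12.0
(array([-0.873, -5.597, -0.044]), array([ 0.006,  0.003, -0.003]))
```

View pics/w4c.png

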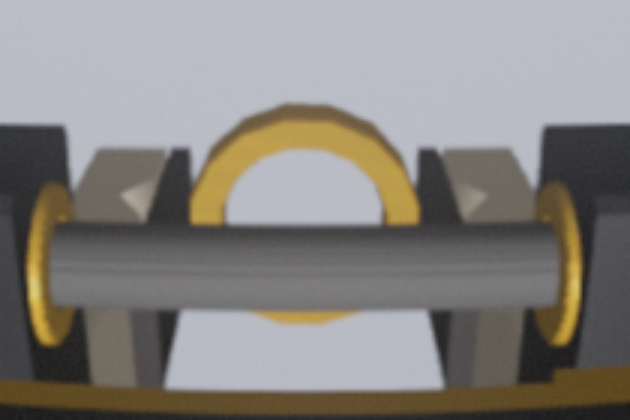

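Thin ring held flat: top face's near edge at crop row 119, far edge at row 323, columns 190–420.

Run:
```python
from h import *
s=arm.get_state();R=Rn.from_euler("xyz",s["ee_rot"]).as_matrix();z=s["eef_pos"][2]+.0085
q=[]
for p in[(304,119),(304,323),(190,205),(420,205)]:
    w=np.r_[at("wrist",np.array(p)/3+[180,190],z,s),z]; q.append(R.T@(w-s["eef_pos"]));print(q[-1])
c=(q[0]+q[1])/2;print(c);off=R@np.r_[c[0],0,0]
print(move(np.r_[.451,-.203,.085]-np.r_[off[:2],0],3.02),np.r_[.451,-.203]-off[:2])
```

```text
[ 0.01843548  0.00077012 -0.00852695]
[-0.01981809  0.00077317 -0.00846666]
[ 0.00311401 -0.01832875 -0.00855604]
[ 0.0030366   0.02022965 -0.00844844]
[-0.0006913   0.00077164 -0.0084968 ]
(array([-0.814, -5.597, -0.044]), array([ 0.006,  0.003, -0.003])) [ 0.45031394 -0.20291502]
```

```bash
python3 -m handwheel '[[[-0.145,-1,-0.2,0,0,0,255],[-0.145,-1,-0.2,0,0,0,255]]]';python3 -m handwheel '[[[-0.145,-1,-0.2,0,0,0,255],[-0.145,-1,-0.2,0,0,0,255]]]';python3 -m handwheel '[[[-0.145,-1,-0.2,0,0,0,255],[-0.145,-1,-0.2,0,0,0,255]]]';python3 -m handwheel '[[[-0.145,-1,-0.2,0,0,0,255],[-0.145,-1,-0.2,0,0,0,255],[-0.145,-1,-0.2,0,0,0,255]]]'
python3 - <<'E'
from h import *
s=arm.get_state()
im=cams.grab_frame("wrist");cv2.imwrite("pics/w5.png",im);print(s["eef_pos"].tolist(),s["ee_rot"].tolist())
c=im[150:270,60:230];cv2.imwrite("pics/w5c.png",cv2.convertScaleAbs(cv2.resize(c,None,fx=4,fy=4,interpolation=cv2.INTER_CUBIC),alpha=1.6))
print(move([.4505,-.203,.085],3.02))
E
```

```text
t: 11.18
eef_pos: [0.4406, 0.1653, 0.0965]
ee_rot: [-3.14, -0.002, 3.017]
force: [0.8, 0.1, -0.9]
width: 0.0388
gripper_force: 12.0
t: 11.42
eef_pos: [0.4428, 0.0847, 0.1129]
ee_rot: [-3.141, -0.001, 3.017]
force: [0.6, 1.4, -0.8]
width: 0.0388
gripper_force: 12.0
t: 11.68
eef_pos: [0.4446, 0.004, 0.129]
ee_rot: [-3.141, -0.001, 3.016]
force: [0.2, -0.5, -0.1]
width: 0.0389
gripper_force: 12.0
t: 12.05
eef_pos: [0.4466, -0.0758, 0.1447]
ee_rot: [-3.141, -0.001, 3.016]
force: [-0.4, -0.0, -1.1]
width: 0.0387
gripper_force: 12.0
[0.4466150002455375, -0.07576941272254581, 0.14470336023666025] [-3.1413478130501593, -0.0009433937261651426, 3.015502189147857]
(array([-0.249, -1.581,  0.745]), array([-0.   , -0.002, -0.007]))
```

View pics/w5c.png

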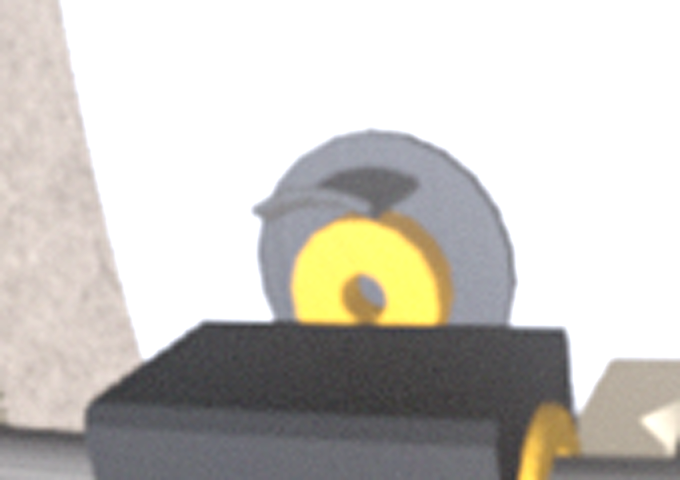

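Thick ring lies flat inside the holder: hole centre at crop (363,294), foot circle 258–514 across, top at row 130.

```bash
python3 - <<'E'
from h import *
s={"eef_pos":np.array([.446615,-.07577,.1447]),"ee_rot":[-3.14135,-.00094,3.0155]}
f=lambda p,z:at("wrist",np.array(p)/4+[60,150],z,s)
print(f((363,293),.020),f((386,260),.006),f((382,130),.006))
E
python3 -m handwheel '[[[-0.13,-0.8,0.37,0,0,0,255],[-0.13,-0.8,0.37,0,0,0,255],[-0.13,-0.8,0.37,0,0,0,255]]]';python3 -m handwheel '[[[-0.13,-0.8,0.37,0,0,0,255],[-0.13,-0.8,0.37,0,0,0,255],[-0.13,-0.8,0.37,0,0,0,255],[-0.13,-0.8,0.37,0,0,0,255]]]'
```

```text
[ 0.45273245 -0.2026115 ] [ 0.44870647 -0.20087257] [ 0.4162352  -0.19460151]
t: 12.48
eef_pos: [0.4491, -0.1391, 0.115]
ee_rot: [-3.141, -0.002, 3.018]
force: [0.6, 0.5, 0.9]
width: 0.0389
gripper_force: 12.0
t: 12.98
eef_pos: [0.4525, -0.2031, 0.0869]
ee_rot: [3.141, 0.001, 3.02]
force: [0.9, 0.9, -1.0]
width: 0.0391
gripper_force: 12.0
```

```bash
python3 -m handwheel '[[[0.01,0,0.2,0,0,0,255],[0.01,0,0.4,0,0,0,255],[0.01,0,0.6,0,0,0,255],[0.01,0,0.75,0,0,0,255],[0.01,0,0.78,0,0,0,255]]]';python3 -m handwheel '[[[0,0,0.02,0,0,0,255],[0,0,0.02,0,0,0,255]]]'
```

```text
t: 13.6
eef_pos: [0.4511, -0.2035, 0.0235]
ee_rot: [-3.142, -0.0, 3.019]
force: [-0.4, -0.3, -0.1]
width: 0.0386
gripper_force: 12.0
t: 13.85
eef_pos: [0.4514, -0.204, 0.0226]
ee_rot: [3.142, 0.001, 3.018]
force: [-0.2, -0.5, -1.2]
width: 0.0389
gripper_force: 12.0
```

Release and retreat, then go to the spool at (0.456, 0.099).

```bash
python3 -m handwheel '[[[0,0,0.01,0,0,0,255],[0,0,0.01,0,0,0,100],[0,0,0.01,0,0,0,100],[0,0,0.01,0,0,0,100]]]'; python3 -m handwheel '[[[0,0,-0.5,0,0,0,100],[0,0,-1,0,0,0,0],[0,0,-1,0,0,0,0],[0,0,-1,0,0,0,0]]]';python3 -m handwheel '[[[0.1,1,-0.2,0,0,-0.12,0],[0.1,1,-0.2,0,0,-0.25,0],[0.1,1,-0.2,0,0,-0.25,0]]]'
python3 - <<'E'
from h import *
s=arm.get_state()
im=cams.grab_frame("wrist");cv2.imwrite("pics/w6.png",im)
c=im[140:290,60:260];cv2.imwrite("pics/w6c.png",cv2.convertScaleAbs(cv2.resize(c,None,fx=3,fy=3),alpha=1.6))
print(move([.456,.099,.09],3.1416))
E
```

```text
t: 14.35
eef_pos: [0.4511, -0.2041, 0.0214]
ee_rot: [3.142, 0.0, 3.018]
force: [0.2, -0.3, 0.7]
width: 0.053
gripper_force: 0.0
t: 14.85
eef_pos: [0.4508, -0.204, 0.1012]
ee_rot: [3.141, 0.0, 3.018]
force: [-0.6, -0.2, -0.3]
width: 0.0774
gripper_force: 0.0
t: 15.22
eef_pos: [0.4526, -0.1227, 0.1167]
ee_rot: [-3.142, -0.001, -3.138]
force: [0.1, 0.4, 0.0]
width: 0.0876
gripper_force: 0.0
(array([-0.05 ,  2.78 ,  0.331]), array([-0.   , -0.003,  0.004]))
```

View pics/w6c.png

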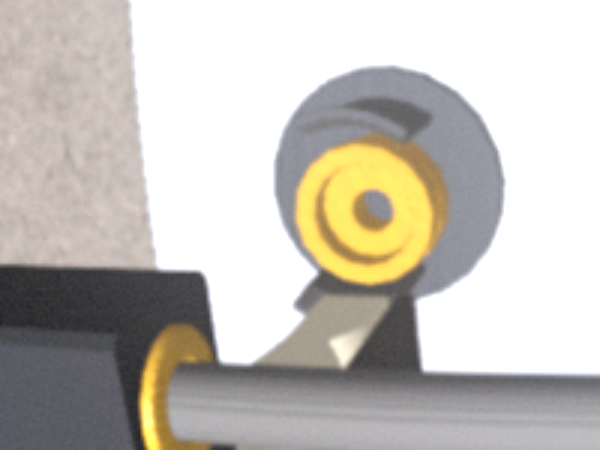

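Both rings are stacked flat (thin ring around crop (372,210), concentric with the thick one below). On to the spool.

```bash
python3 -m handwheel '[[[-0.02,0.95,0,0,0,0,0],[-0.02,0.95,0,0,0,0,0]]]';python3 -m handwheel '[[[-0.02,0.95,0,0,0,0,0],[-0.02,0.95,0,0,0,0,0]]]';python3 -m handwheel '[[[-0.02,0.88,0.3,0,0,0,0],[-0.02,0.88,0.3,0,0,0,0],[-0.02,0.88,0.3,0,0,0,0],[-0.02,0.88,0.3,0,0,0,0]]]'
python3 - <<'E'
from h import *
print(move([.456,.098,.020],3.1416))
E
```

```text
t: 15.52
eef_pos: [0.4542, -0.0467, 0.1166]
ee_rot: [-3.141, -0.001, -3.14]
force: [0.0, -0.1, -0.5]
width: 0.0876
gripper_force: 0.0
t: 15.78
eef_pos: [0.456, 0.0298, 0.1168]
ee_rot: [-3.141, -0.001, -3.139]
force: [-1.0, -0.3, -0.3]
width: 0.0877
gripper_force: 0.0
t: 16.27
eef_pos: [0.4573, 0.0975, 0.0933]
ee_rot: [-3.141, -0.001, -3.141]
force: [-0.7, -0.0, -0.1]
width: 0.0877
gripper_force: 0.0
(array([0.016, 0.007, 0.916]), array([-0.001, -0.001,  0.001]))
```

```bash
python3 -m handwheel '[[[0.016,0.005,0.4,0,0,0,0],[0.016,0.005,0.8,0,0,0,0],[0.016,0.005,0.91,0,0,0,60],[0.016,0.005,0.91,0,0,0,100],[0.016,0.005,0.91,0,0,0,120]]]' 8;python3 -m handwheel '[[[0,0,0,0,0,0,255],[0,0,0,0,0,0,255],[0,0,0,0,0,0,255],[0,0,0,0,0,0,255]]]'; python3 -m handwheel '[[[0,0,-0.3,0,0,0,255],[0,0,-0.8,0,0,0,255],[0,0,-0.8,0,0,0,255]]]'
python3 - <<'E'
from h import *
s=arm.get_state()
im=cams.grab_frame("wrist");cv2.imwrite("pics/w7.png",im);print(s["eef_pos"].tolist(),s["ee_rot"].tolist())
print(move([.589,.235,.1],3.1416))
E
```

```text
t: 16.9
eef_pos: [0.4569, 0.0993, 0.0216]
ee_rot: [3.141, 0.001, -3.14]
force: [0.1, -0.4, 0.7]
width: 0.0631
gripper_force: 0.0
t: 17.4
eef_pos: [0.4563, 0.0993, 0.0209]
ee_rot: [3.141, 0.0, -3.139]
force: [-1.2, 0.1, 5.7]
width: 0.0358
gripper_force: 8.0
t: 17.77
eef_pos: [0.4578, 0.1002, 0.0871]
ee_rot: [3.139, 0.005, -3.139]
force: [0.2, -0.4, -1.3]
width: 0.0361
gripper_force: 8.0
[0.4577813525678541, 0.1002145076710187, 0.0870800866043486] [3.1387861866927667, 0.00453909006966402, -3.1392301577394655]
(array([-1.657,  1.689, -0.173]), array([0.004, 0.005, 0.003]))
```

View pics/w7.png

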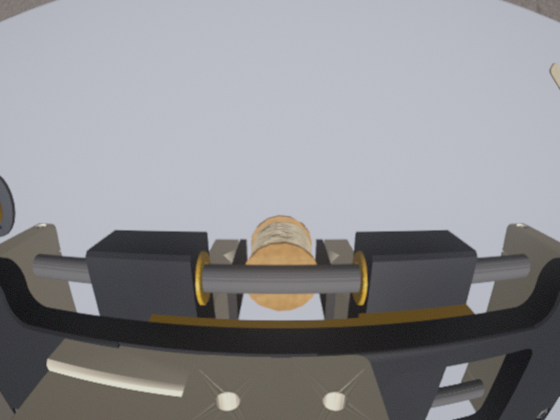

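Spool held upright, its top disc spanning rows 244–309 at column 282. Next a look at the small dish from above.

```bash
python3 - <<'E'
from h import *
s=arm.get_state();R=Rn.from_euler("xyz",s["ee_rot"]).as_matrix();z=s["eef_pos"][2]+.025
for p in[(282,244),(282,309)]:
    w=np.r_[at("wrist",p,z,s),z];print(R.T@(w-s["eef_pos"]))
E
python3 -m handwheel '[[[-0.7,0.85,-0.45,0,0,0,255],[-0.7,0.85,-0.45,0,0,0,255],[-0.7,0.85,-0.45,0,0,0,255]]]';python3 -m handwheel '[[[-0.7,0.85,-0.45,0,0,0,255],[-0.7,0.85,-0.45,0,0,0,255],[-0.7,0.85,-0.45,0,0,0,255]]]';python3 -m handwheel '[[[-0.7,0,0,0,0,0,255],[-0.7,0,0,0,0,0,255],[-0.7,0,0,0,0,0,255]]]'
python3 - <<'E'
from h import *
s=arm.get_state()
im=cams.grab_frame("wrist");cv2.imwrite("pics/w8.png",im);print(s["eef_pos"].tolist(),s["ee_rot"].tolist())
E
```

```text
[ 0.01739559  0.0011157  -0.02503876]
[-0.01642782  0.00114678 -0.02495962]
t: 18.2
eef_pos: [0.5131, 0.1687, 0.12]
ee_rot: [3.142, 0.0, -3.139]
force: [-1.1, -0.3, -0.6]
width: 0.036
gripper_force: 8.0
t: 18.58
eef_pos: [0.5682, 0.2361, 0.1554]
ee_rot: [-3.141, -0.001, -3.139]
force: [-1.0, -0.7, -1.1]
width: 0.0355
gripper_force: 8.0
t: 18.95
eef_pos: [0.6225, 0.234, 0.1547]
ee_rot: [-3.14, -0.003, -3.141]
force: [0.1, -0.1, -0.2]
width: 0.036
gripper_force: 8.0
[0.6224570394315209, 0.23404994381072566, 0.15470977407992278] [-3.140138226878918, -0.002997155075823432, -3.141048289880312]
```

View pics/w8.png

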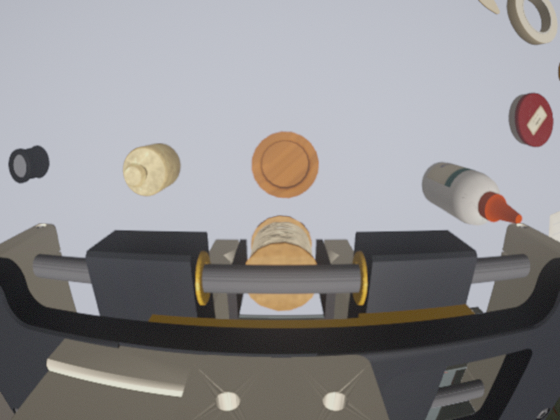

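Dish at (285,164), clear of the spool; the weight's knob at (135,174), its base near (160,162); glue and loupe untouched.

Run:
```python
from h import *
im=cv2.imread("pics/w8.png");s=arm.get_state()
c,ax=blob(im,(285,160),42);d=at("wrist",c,.012,s);print(c,ax,d)
print("knob",at("wrist",(135,174),.066,s), "base edge",at("wrist",(180,160),.012,s))
print(move([d[0],d[1]-.001,.09],3.1416), move([d[0],d[1]-.001,.0255],3.1416))
```

```text
[284.5        159.49999237] (82.99998474121094, 82.99998474121094) [0.58744987 0.23818607]
knob [0.59077649 0.11468874] base edge [0.5865552  0.13799589]
(array([0.435, 0.037, 0.818]), array([-0.002, -0.004,  0.002])) (array([0.434, 0.038, 1.624]), array([-0.002, -0.004,  0.002]))
```

Run:
```python
from h import *
im=cv2.imread("pics/w8.png");s=arm.get_state()
hsv=cv2.cvtColor(im,cv2.COLOR_BGR2HSV);m=cv2.inRange(hsv,(0,90,40),(25,255,255));m[:,:240]=0;m[:,330:]=0;m[:120]=0;m[212:]=0
c=max(cv2.findContours(m,0,1)[0],key=cv2.contourArea);e=cv2.fitEllipse(cv2.convexHull(c));d=at("wrist",e[0],.011,s);print(e,d)
print(move([d[0],d[1]-.001,.09],3.1416))
```

```text
((284.6932067871094, 164.3847198486328), (65.2530517578125, 65.91741180419922), 79.10171508789062) [0.59217175 0.23838891]
(array([0.376, 0.039, 0.818]), array([-0.002, -0.004,  0.002]))
```

```bash
python3 -m handwheel '[[[0.39,0.035,0.4,0,0,0,255],[0.39,0.035,0.8,0,0,0,255],[0.39,0.035,0.9,0,0,0,255],[0.39,0.035,0.9,0,0,0,255]]]';python3 - <<'E'
from h import *
print(move([.591,.237,.027],3.1416))
E
```

```text
t: 19.5
eef_pos: [0.5925, 0.2381, 0.0849]
ee_rot: [-3.141, -0.0, -3.139]
force: [0.8, 0.3, 0.7]
width: 0.0358
gripper_force: 8.0
(array([ 0.019, -0.013,  0.724]), array([-0.001, -0.   ,  0.004]))
```

```bash
python3 -m handwheel '[[[0.02,-0.01,0.2,0,0,0,255],[0.02,-0.01,0.4,0,0,0,255],[0.02,-0.01,0.6,0,0,0,255],[0.02,-0.01,0.71,0,0,0,255],[0.02,-0.01,0.71,0,0,0,255]]]';python3 -m handwheel '[[[0,0,0.015,0,0,0,255],[0,0,0.02,0,0,0,255],[0,0,0.02,0,0,0,255]]]'
```

```text
t: 20.12
eef_pos: [0.5906, 0.237, 0.0266]
ee_rot: [-3.14, -0.002, -3.14]
force: [-0.2, 0.1, -0.9]
width: 0.0357
gripper_force: 8.0
t: 20.5
eef_pos: [0.5912, 0.2375, 0.0266]
ee_rot: [3.141, 0.001, -3.14]
force: [-0.4, 0.9, -0.5]
width: 0.036
gripper_force: 8.0
```

```bash
python3 -m handwheel '[[[0,0,0.02,0,0,0,255],[0,0,0.02,0,0,0,255],[0,0,0.02,0,0,0,100],[0,0,0.02,0,0,0,100],[0,0,0.02,0,0,0,100]]]'; python3 -m handwheel '[[[0,0,-0.5,0,0,0,90],[0,0,-1,0,0,0,0],[0,0,-1,0,0,0,0],[0,0,-1,0,0,0,0]]]';python3 -m handwheel '[[[-0.3,-0.8,-0.7,0,0,0,0],[-0.3,-0.8,-0.7,0,0,0,0],[-0.3,-0.8,-0.7,0,0,0,0],[-0.3,-0.8,-0.7,0,0,0,0]]]'
python3 - <<'E'
from h import *
s=arm.get_state()
im=cams.grab_frame("wrist");cv2.imwrite("pics/w9.png",im);print(s["eef_pos"].tolist(),s["ee_rot"].tolist())
E
```

```text
t: 21.12
eef_pos: [0.591, 0.2373, 0.0244]
ee_rot: [-3.141, -0.0, -3.14]
force: [-0.2, -0.2, -0.2]
width: 0.0529
gripper_force: 0.0
t: 21.62
eef_pos: [0.5907, 0.2373, 0.1044]
ee_rot: [3.141, -0.0, -3.14]
force: [1.3, -0.3, 0.0]
width: 0.0814
gripper_force: 0.0
t: 22.12
eef_pos: [0.6143, 0.1734, 0.159]
ee_rot: [-3.141, -0.002, -3.14]
force: [-0.2, 0.1, -0.3]
width: 0.0875
gripper_force: 0.0
[0.6143326939188843, 0.17340718887505363, 0.15902412216453024] [-3.141013947486773, -0.0020458127029077122, -3.140392368844346]
```

View pics/w9.png

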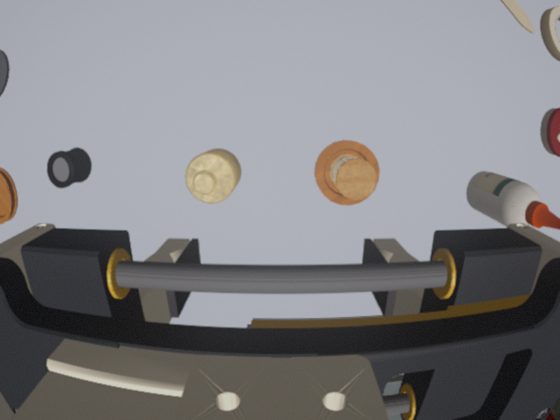

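Spool stands in its dish (dish (347,172), spool top (356,179)); weight's knob at (204,182).

Run:
```python
from h import *
s=arm.get_state()
print("dish",at("wrist",(347,172.5),.011,s),"spool",at("wrist",(356,179),.050,s),"knob",at("wrist",(204,182),.065,s))
print("shoulder",at("wrist",(211,178),.036,s))
print(move([.587,.1125,.1],3.1416))
```

```text
dish [0.59167804 0.237781  ] spool [0.59114703 0.23775348] knob [0.59115028 0.11250969]
shoulder [0.59292955 0.11201843]
(array([ 0.34 , -0.763,  0.738]), array([-0.002, -0.004,  0.004]))
```

```bash
python3 -m handwheel '[[[0.3,-0.76,0.4,0,0,0,0],[0.3,-0.76,0.7,0,0,0,0],[0.3,-0.76,0.7,0,0,0,0],[0.3,-0.76,0.7,0,0,0,0]]]';python3 - <<'E'
from h import *
print(move([.590,.1115,.015],3.1416))
E
```

```text
t: 22.68
eef_pos: [0.5919, 0.1136, 0.105]
ee_rot: [-3.141, 0.0, -3.139]
force: [0.3, 0.3, 0.2]
width: 0.0877
gripper_force: 0.0
(array([ 0.025, -0.026,  1.125]), array([-0.   ,  0.001,  0.006]))
```

```bash
python3 -m handwheel '[[[0.025,-0.026,0.4,0,0,0,0],[0.025,-0.026,0.8,0,0,0,0],[0.025,-0.026,0.8,0,0,0,0]]]' 40;python3 -m handwheel '[[[0,0,0.3,0,0,0,0],[0,0,0.31,0,0,0,40],[0,0,0.31,0,0,0,255],[0,0,0.31,0,0,0,255],[0,0,0.31,0,0,0,255]]]';python3 -m handwheel '[[[0,0,0,0,0,0,255],[0,0,0,0,0,0,255],[0,0,0,0,0,0,255]]]'
```

```text
t: 23.05
eef_pos: [0.5886, 0.1109, 0.0394]
ee_rot: [-3.14, -0.003, -3.139]
force: [-0.3, -0.5, 0.3]
width: 0.0874
gripper_force: 0.0
t: 23.68
eef_pos: [0.5897, 0.1107, 0.0167]
ee_rot: [3.141, 0.001, -3.14]
force: [-0.7, -0.3, 0.4]
width: 0.0532
gripper_force: 0.0
t: 24.05
eef_pos: [0.5896, 0.1107, 0.0163]
ee_rot: [3.141, 0.001, -3.14]
force: [-2.9, 0.4, 5.7]
width: 0.0452
gripper_force: 40.0
```

```bash
python3 -m handwheel '[[[0,0,-0.4,0,0,0,255],[0,0,-1,0,0,0,255],[0,0,-1,0,0,0,255]]]';python3 -m handwheel '[[[-0.2,-1,-0.8,0,0,0,255],[-0.2,-1,-0.8,0,0,0,255],[-0.2,-1,-0.8,0,0,0,255]]]';python3 -m handwheel '[[[-0.2,-1,0,0,0,0,255],[-0.2,-1,0,0,0,0,255]]]';python3 -m handwheel '[[[-0.2,-1,0,0,0,0,255],[-0.2,-1,0,0,0,0,255]]]';python3 -m handwheel '[[[-0.1,-0.9,0,0,0,0,255],[-0.1,-0.9,0,0,0,0,255],[-0.1,-0.9,0,0,0,0,255],[-0.1,-0.9,0,0,0,0,255]]]';python3 - <<'E'
from h import *
s=arm.get_state()
im=cams.grab_frame("wrist");cv2.imwrite("pics/w10.png",im);print(s["eef_pos"].tolist(),s["ee_rot"].tolist())
hsv=cv2.cvtColor(im,cv2.COLOR_BGR2HSV);m=cv2.inRange(hsv,(0,90,40),(18,255,255));m[:,:180]=0;m[:,380:]=0;m[:100]=0;m[225:]=0
c=max(cv2.findContours(m,0,1)[0],key=cv2.contourArea);e=cv2.fitEllipse(cv2.convexHull(c));d=at("wrist",e[0],.011,s);print(e,d)
print(move([d[0]-.001,d[1]-.001,.1],3.1416))
E
```

```text
t: 24.42
eef_pos: [0.5912, 0.1112, 0.0989]
ee_rot: [3.139, 0.005, -3.139]
force: [0.3, 1.1, -4.6]
width: 0.0449
gripper_force: 40.0
t: 24.8
eef_pos: [0.6058, 0.0286, 0.1602]
ee_rot: [3.141, 0.001, 3.141]
force: [0.7, 0.0, -4.8]
width: 0.0449
gripper_force: 40.0
t: 25.05
eef_pos: [0.6203, -0.0513, 0.1572]
ee_rot: [-3.141, -0.004, -3.141]
force: [0.4, -0.5, -4.4]
width: 0.045
gripper_force: 40.0
t: 25.3
eef_pos: [0.6368, -0.1316, 0.1573]
ee_rot: [3.142, -0.003, 3.141]
force: [-0.2, -0.2, -3.6]
width: 0.0449
gripper_force: 40.0
t: 25.8
eef_pos: [0.6455, -0.2, 0.159]
ee_rot: [3.141, -0.001, -3.139]
force: [-0.7, -0.3, -4.2]
width: 0.0452
gripper_force: 40.0
[0.6455394840890745, -0.20003640152919197, 0.1590148661489981] [3.141054617030321, -0.0011019271478167614, -3.1389567703247274]
((274.5992736816406, 159.95372009277344), (78.15185546875, 78.81695556640625), 83.1043472290039) [ 0.61169686 -0.20530637]
(array([ 0.437, -0.079,  0.742]), array([ 0.001, -0.001,  0.006]))
```

View pics/w10.png

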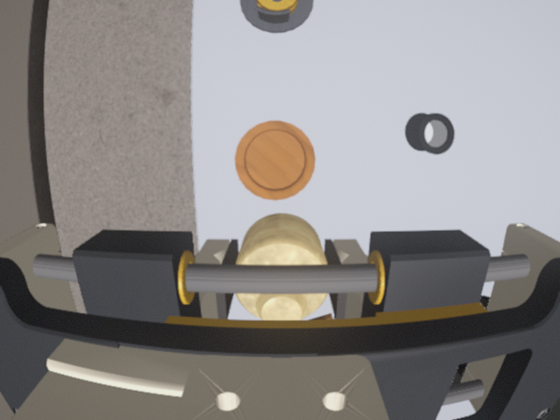

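Weight held upright, knob at (282,306); large dish at (274.6,160), loupe in place at (430,132).

```bash
python3 - <<'E'
from h import *
s=arm.get_state();R=Rn.from_euler("xyz",s["ee_rot"]).as_matrix()
for p,dz in[((282,307),.05),((282,213),.019)]:
    z=s["eef_pos"][2]+dz
    w=np.r_[at("wrist",p,z,s),z];print(R.T@(w-s["eef_pos"]))
E
python3 -m handwheel '[[[0.42,-0.075,0.4,0,0,0,255],[0.42,-0.075,0.74,0,0,0,255],[0.42,-0.075,0.74,0,0,0,255],[0.42,-0.075,0.74,0,0,0,255]]]';python3 - <<'E'
from h import *
print(move([.611,-.206,.021],3.1416))
E
```

```text
[ 0.00076365  0.00104829 -0.04999908]
[ 0.02977976  0.00113076 -0.01897984]
t: 26.35
eef_pos: [0.6135, -0.2069, 0.1019]
ee_rot: [-3.141, 0.002, -3.138]
force: [0.5, 0.0, -4.3]
width: 0.0452
gripper_force: 40.0
(array([0.033, 0.012, 1.011]), array([-0.001,  0.003,  0.006]))
```

```bash
python3 -m handwheel '[[[0.02,0.01,0.25,0,0,0,255],[0.02,0.01,0.5,0,0,0,255],[0.02,0.01,0.7,0,0,0,255],[0.02,0.01,0.7,0,0,0,255]]]';python3 -m handwheel '[[[0,0,0.1,0,0,0,255],[0,0,0.2,0,0,0,255],[0,0,0.27,0,0,0,255],[0,0,0.27,0,0,0,255],[0,0,0.27,0,0,0,255]]]'
```

```text
t: 26.85
eef_pos: [0.6104, -0.2065, 0.044]
ee_rot: [3.141, -0.001, -3.14]
force: [0.2, -0.2, -4.2]
width: 0.0448
gripper_force: 40.0
t: 27.48
eef_pos: [0.6108, -0.2067, 0.0232]
ee_rot: [-3.141, 0.0, -3.14]
force: [0.5, -0.0, -3.8]
width: 0.0455
gripper_force: 40.0
```

```bash
python3 -m handwheel '[[[0,0,0.02,0,0,0,255],[0,0,0.035,0,0,0,255],[0,0,0.035,0,0,0,255],[0,0,0.035,0,0,0,255]]]'
```

```text
t: 27.98
eef_pos: [0.6108, -0.2067, 0.0203]
ee_rot: [-3.142, 0.0, -3.14]
force: [0.6, 0.7, -2.3]
width: 0.0448
gripper_force: 40.0
```

Touching (the load is easing off). Release and retreat.

```bash
python3 -m handwheel '[[[0,0,0.005,0,0,0,100],[0,0,0.005,0,0,0,60],[0,0,0.005,0,0,0,30],[0,0,0.005,0,0,0,0]]]'; python3 -m handwheel '[[[0,0,-0.5,0,0,0,0],[0,0,-1,0,0,0,0],[0,0,-1,0,0,0,0]]]';python3 -m handwheel '[[[-0.3,0.6,-0.8,0,0,0,0],[-0.3,0.6,-0.8,0,0,0,0],[-0.3,0.6,-0.8,0,0,0,0],[-0.3,0.6,-0.8,0,0,0,0]]]'
python3 - <<'E'
from h import *
s=arm.get_state()
im=cams.grab_frame("wrist");cv2.imwrite("pics/w11.png",im)
E
```

```text
t: 28.48
eef_pos: [0.6108, -0.2067, 0.0199]
ee_rot: [-3.142, 0.0, -3.14]
force: [-0.1, 0.2, 0.1]
width: 0.0777
gripper_force: 0.0
t: 28.85
eef_pos: [0.6131, -0.2071, 0.1037]
ee_rot: [-3.141, 0.007, -3.139]
force: [0.5, 0.1, -0.5]
width: 0.0874
gripper_force: 0.0
t: 29.35
eef_pos: [0.6334, -0.1588, 0.1622]
ee_rot: [3.141, -0.002, -3.14]
force: [0.1, 0.5, -0.2]
width: 0.0877
gripper_force: 0.0
```

View pics/w11.png

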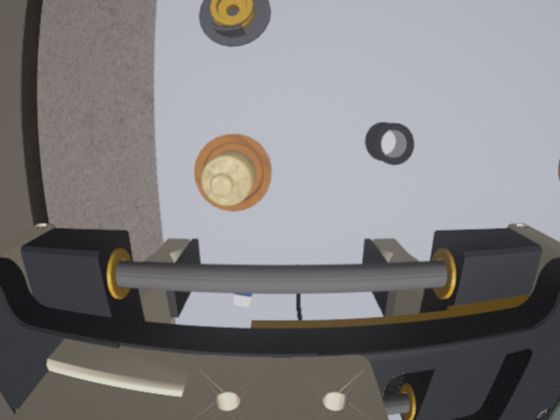

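The weight stands upright in the large dish (dish (233,172), knob (221,185)); rings stacked at (233,10), loupe in place at (392,143).

Run:
```python
from h import *
s=arm.get_state()
print(at("wrist",(233,172),.011,s),at("wrist",(221,185),.07,s))
print(arm.job_done())
```

```text
[ 0.61108145 -0.20458825] [ 0.61239768 -0.20573497]
the job is handed in; nothing more can be done
None
```

I handed the job in at about 29 s: both rings are stacked flat in the holder with the thick one underneath, the spool stands in the small dish and the weight in the large one. In the wrist images each looked centred to within about 2 mm, and the loupe and glue bottle still looked in place; no verdict came back at hand-in.

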